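# Nest the enamel kitchen pots

### The arm

A 7-joint arm with a two-finger parallel gripper is mounted at the origin on the work surface. World frame = base frame: x ahead of the robot, y to its left, z up, the work surface at z = 0. Lengths are in m, angles in rad, forces in N, time in s.
With the tool pointing down it reaches from about 0.4 to 0.85 m from the base axis. Payload 6.9 kg.
Tool frame: the origin (TCP) lies midway between the tips of the shut fingers; the grasp point (between the pads) lies 19 mm behind it (pinch_z is the z of the grasp point in the tool frame, in m); z points along the fingers, y is the direction in which the jaws open and shut (so a half turn about z gives the same grasp; the last joint's range is limited). The gripper opens to 85 mm and grips with 20 to 120 N. Pads are 22 mm wide; open, the fingers measure 114 mm over their backs; the gripper's body (76 mm by 85 mm) begins 54 mm behind the grasp point. The pads swing forward as they close: fully open they stand 13 mm farther back than shut.
Start: joints at [1.411, 0.507, -0.238, 1.5, 0.126, 1.149, -0.155], TCP at [0.164, -0.603, 0.208] pointing down, gripper open.
Joint ranges: [-3.08, 3.08], [-0.24, 2.05], [-1.43, 1.35], [0, 2.5], [-1.52, 4.66], [0.17, 1.96], [-2.89, 2.89]. Speed limits (rad/s): [2.39, 2.39, 3.14, 3.14, 3.14, 3.14, 3.14].

### API

Orientations are given as a unit quaternion [w, x, y, z].
In Python, from rig import * gives the robot as it stands. The module is installed in compiled form; this text tells all that it offers.
- The arm moves only by the shell command python3 -m inch 'ROWS' [FORCE]. ROWS is JSON, a list of rows, each a list of 3 entries, a list of its own where there are three numbers: the opening, from 0 (shut) to 1 (fully open), then the shift along the tool's x, y, z in mm, then the turn about the tool's z in rad. In form: [[hand, [x, y, z], yaw], ...]. A call has 1 to 20 rows; each row is the pose to reach, as a shift and turn from the pose commanded when the call began, along the tool's axes at that moment; what a row does not reach only later rows make up. A row lasts 1/12 s, in which the tool goes at most 41.7 mm and 7.16 degrees, less where a joint would pass 70% of its speed; a pose out of reach is approached as far as the arm can. A call with a gripper value outside its range is refused whole. The fingers move at their own pace and stop on an object; FORCE is the grip in N (left out, the last holds). Time passes only in rows, so rows that repeat a pose let the fingers close. It gives the time, the measured TCP pose, the force and the opening at its end, in the units of the state.
- state(): the state, without advancing time (a new reading comes with each control period).
- camera(name): name is "scene" or "top" or "wrist"; returns the picture (400x640x3 uint8, blue, green, red); there is no depth.
- calibration(name): a dict with "K" (3x3 intrinsics, pixels), "cam_to_world" (4x4, takes a point from camera to world coordinates). Camera axes: x right, y down, z forward; pixel columns grow to the right and rows downward; lengths in m; the calibration is good to about 2 mm. A picture is of the moment at which its call begins: read the wrist's pose just before it. calibration takes no time and is no camera call; for the wrist camera it gives the pose at the moment of the call.
- finish_job(): hands the job in, once; it reports no verdict.
The state is a dict: "clock": time; "joint_pos": joint angles; "qvel": joint speeds; "tau": joint torques, N m; "tool_pos": TCP position; "orientation": TCP orientation; "force": force on the tool from outside, world axes, zero at the start; "torque": the same for the moment, N m; "finger_gap": opening from 0.0 (shut) to 1.0 (fully open).
Only numpy, scipy, OpenCV 4.12 (cv2) and the standard library are available. Lean on these libraries where they do the work, as an engineer would, in place of code of your own. Each camera call takes 0.05 s, during which the arm holds its last target.

### The job

Put the three blue-rimmed white enamel pots away as one nest on the counter: the medium pot standing upright inside the large one and the small pot standing upright inside the medium one. Lower them in rather than dropping them, and leave the red soup bowl where it is.

Things in the scene. Friction and masses are not known exactly. Their poses are not given: they have to be found in the camera images.
- pot_large: The largest of three straight-sided, round white enamel pots with a dark blue rim: outer diameter 210 mm, height 85 mm, vertical wall 3 mm thick, floor 4 mm thick, no handles, about 420 g, 204 mm clear inside. Starts upright on the counter. Origin: centre of its underside, z up its axis.
- pot_medium: The middle one of three straight-sided, round white enamel pots with a dark blue rim: outer diameter 140 mm, height 80 mm, vertical wall 3 mm thick, floor 4 mm thick, no handles, about 220 g, 134 mm clear inside; pinch its wall at the rim from above. Centred in the large pot it leaves 32 mm all round and the rims are level. Starts upright on the counter. Origin: centre of its underside, z up its axis.
- pot_small: The smallest of three straight-sided, round white enamel pots with a dark blue rim: outer diameter 70 mm, height 75 mm, vertical wall 3 mm thick, floor 4 mm thick, no handles, about 100 g, 64 mm clear inside; pinch its wall at the rim from above. Centred in the medium pot it leaves 32 mm all round and the rims are level. Starts upright on the counter. Origin: centre of its underside, z up its axis.
- soup_bowl: A dark red lacquered soup bowl, 100 mm across the rim and 60 mm high, loose, on the far side of the pots; not part of the set. Origin at the centre of its underside, z up.
Mind the look-alikes: they are no part of the job. Leave any yellow look-alike of the pot_small alone. Leave any orange look-alike of the pot_medium alone.

How it is judged:
By the outcome, as a careful person would: the job done as asked, in the order asked, and still so for the second after the job is handed in, with the robot touching nothing.
It also fails if it takes over 70 s, if anything falls off the work surface, if the arm or the gripper's body presses on something with over 40 N, if the wrist force passes 120 N, or if a joint passes its speed limit or range.

## Working session

There is one attempt and no reset: what is moved stays moved. The work goes in short steps, Python scripts to look and compute and a shell command to move; the robot and the scene stay as the last step left them, time stands still between calls to the robot, and variables do not carry over. Pictures are saved under pics/ and viewed, and the job is handed in when it is done.

```bash
mkdir -p pics; python3 - <<'E'
from rig import *
import cv2
s=state();print(s)
for n in ("scene","top"):
    c=calibration(n);print(n,c)
    cv2.imwrite(f"pics/{n}0.png",camera(n))
E
```

```text
{'clock': 0.0, 'joint_pos': array([ 1.41049048,  0.50832901, -0.23751912,  1.50111763,  0.1257017 ,
        1.14889947, -0.15478513]), 'qvel': array([ 7.45803735e-04,  9.11766805e-04, -8.79857068e-04, -1.79976297e-04,
        8.22875135e-04,  1.41590027e-03, -3.32851690e-05]), 'tau': array([ 3.36504299e-04, -6.20591855e+01, -2.18708865e+00, -2.49649125e+01,
        1.24985841e-02,  1.19796352e-02, -1.53676751e-05]), 'tool_pos': array([ 0.16395903, -0.60255561,  0.20744024]), 'orientation': array([-8.71719674e-04,  9.91179277e-01,  1.32524948e-01, -1.35344991e-04]), 'force': array([-0.27175577, -0.69539514,  0.07352503]), 'torque': array([-0.01729024, -0.01065095,  0.00502509]), 'finger_gap': 1.00392761304305}
scene {'K': array([[431.39147214,   0.        , 321.83489151],
       [  0.        , 431.39147214, 199.17243063],
       [  0.        ,   0.        ,   1.        ]]), 'cam_to_world': array([[ 0.72201806,  0.57794031, -0.38036155,  0.98102814],
       [ 0.69186672, -0.60055637,  0.40081478, -0.50800463],
       [ 0.00321846, -0.55255501, -0.83347022,  1.06341685],
       [ 0.        ,  0.        ,  0.        ,  1.        ]])}
top {'K': array([[386.27572059,   0.        , 315.79115592],
       [  0.        , 386.27572059, 204.59224416],
       [  0.        ,   0.        ,   1.        ]]), 'cam_to_world': array([[ 1.14425630e-01, -9.71225697e-01,  2.08871778e-01,
         2.67171098e-01],
       [-9.93431264e-01, -1.11645952e-01,  2.50899403e-02,
        -3.31775729e-02],
       [-1.04830623e-03, -2.10370687e-01, -9.77621131e-01,
         1.24169422e+00],
       [ 0.00000000e+00,  0.00000000e+00,  0.00000000e+00,
         1.00000000e+00]])}
```

View pics/scene0.png

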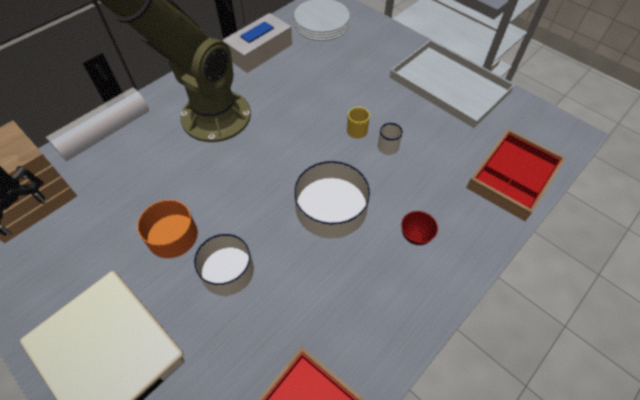

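View pics/top0.png

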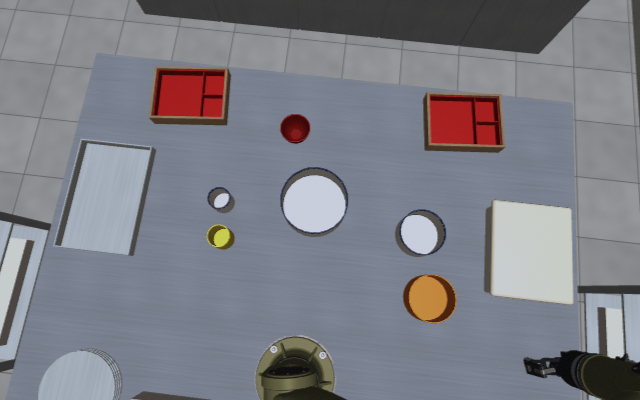

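Candidates (top image): the medium pot could be white (422,233) or orange (430,298). The small pot could be white (219,199) or yellow (220,237). The large pot is (314,201). I choose the white, blue-rimmed ones and will check them in a close crop and measure their rims.

```bash
cat > h.py <<'E'
from rig import *
import cv2, numpy as np
from scipy.optimize import least_squares
def ray(n,uv,z,c=None):
    c=c or calibration(n);T=np.array(c["cam_to_world"]);K=np.array(c["K"])
    uv=np.atleast_2d(uv).astype(float)
    d=np.c_[uv,np.ones(len(uv))]@np.linalg.inv(K).T@T[:3,:3].T
    return T[:3,3]+d*((z-T[2,3])/d[:,2])[:,None]
def blue(im):
    b,g,r=[im[...,i].astype(int) for i in range(3)]
    return (b-r>25)&(r<75)
def fit(n,im,uv,rad,h,c=None,guess=None):
    m=blue(im);p=np.argwhere(m)[:,::-1]
    P=ray(n,p,h,c)[:,:2]
    c0=ray(n,[uv],h,c)[0,:2] if guess is None else np.array(guess)
    for tol in (.02,.01,.006):
        k=abs(np.hypot(*(P-c0).T)-rad)<tol
        if k.sum()<8: return c0,k.sum(),None
        f=lambda q:np.hypot(*(P[k]-q).T)-rad
        s=least_squares(f,c0,loss="soft_l1",f_scale=.002);c0=s.x
    return c0,k.sum(),np.sqrt(np.mean(f(c0)**2))
E
python3 - <<'E'
from h import *
a=cv2.imread("pics/top0.png");b=cv2.imread("pics/scene0.png")
for nm,r,h,ut,us in (("L",.1035,.085,(314,201),(332,193)),("M",.0685,.08,(422,232),(223,258)),("S",.0335,.075,(219,198),(390,132))):
    print(nm,fit("top",a,ut,r,h),fit("scene",b,us,r,h))
print("bowl",ray("top",(295,127),.06))
cr=[cv2.resize(x,(250,250),interpolation=2) for x in (a[180:280,380:480],a[170:270,170:270],a[150:250,265:365])]
m=[cv2.resize((blue(x)*255).astype(np.uint8),(250,250)) for x in (a[180:280,380:480],a[170:270,170:270],a[150:250,265:365])]
cv2.imwrite("pics/crop.png",np.vstack([np.hstack(cr),cv2.cvtColor(np.hstack(m),8)]))
E
```

```text
L (array([0.52997026, 0.00439453]), np.int64(138), np.float64(0.0009655470985432452)) (array([ 0.54056538, -0.00342777]), np.int64(0), None)
M (array([ 0.46941267, -0.33405524]), np.int64(116), np.float64(0.0008621994409733785)) (array([ 0.47613968, -0.33457202]), np.int64(0), None)
S (array([0.50450565, 0.29936064]), np.int64(47), np.float64(0.000816369175740349)) (array([0.50957517, 0.29081863]), np.int64(0), None)
bowl [[0.76977031 0.09441319 0.06      ]]
```

View pics/crop.png

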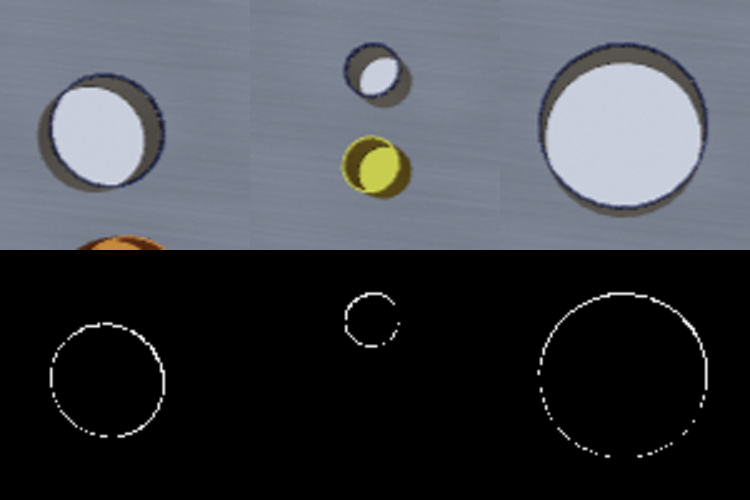

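The crop confirms that the white pots at (422,233), (219,199) and (314,201) have blue rims, while the neighbours are orange and yellow. Next I go above the medium pot's −y wall and turn the jaws to line up with world y.

```bash
python3 -m inch '[[0.4,[35,-11,0],0.027],[0.4,[70,-23,0],0.053],[0.4,[104,-34,0],0.08],[0.4,[139,-45,0],0.107],[0.4,[174,-57,0],0.133],[0.4,[208,-68,0],0.16],[0.4,[243,-79,0],0.186],[0.4,[278,-90,0],0.213],[0.4,[312,-102,0],0.24],[0.4,[347,-113,0],0.266],[0.4,[347,-113,0],0.266],[0.4,[347,-113,0],0.266],[0.4,[347,-113,0],0.266]]' 60
python3 - <<'E'
from h import *
c=calibration("wrist");s=state();im=camera("wrist");cv2.imwrite("pics/w1.png",im)
print(s["tool_pos"],s["orientation"],s["finger_gap"])
print(c["cam_to_world"])
print(fit("wrist",im,None,.0685,.08,c,(.4694,-.334)))
E
```

```text
clock: 1.18
tool_pos: [0.4688, -0.4029, 0.2078]
orientation: [-0.0, 1.0, 0.0, -0.001]
force: [-1.4, 0.1, 0.1]
finger_gap: 0.401
[ 0.468806   -0.40290897  0.20776195] [-9.84506879e-05  9.99999745e-01  2.14038352e-04 -6.74780083e-04] 0.4014774120146341
[[ 8.06736390e-04 -9.46671685e-01 -3.22198805e-01  5.52304370e-01]
 [-9.99999675e-01 -7.63003273e-04 -2.62020006e-04 -4.02548270e-01]
 [ 2.20817838e-06  3.22198911e-01 -9.46671993e-01  3.72684584e-01]
 [ 0.00000000e+00  0.00000000e+00  0.00000000e+00  1.00000000e+00]]
(array([ 0.47145065, -0.33546029]), np.int64(1153), np.float64(0.0010130711263040867))
```

View pics/w1.png

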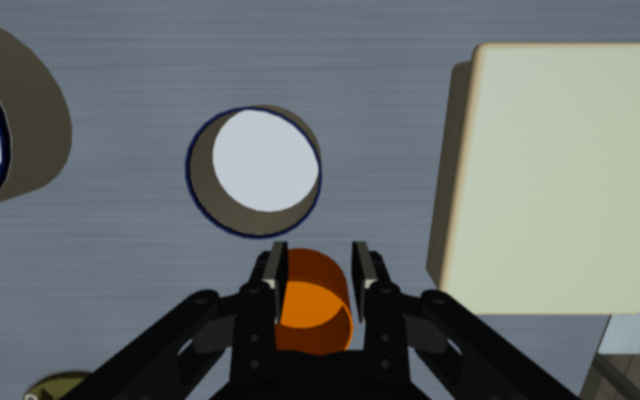

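The wrist fit (0.4715, −0.3355) agrees with the top fit to 2 mm. Now I descend so the wall sits between the pads, and close.

```bash
python3 -m inch '[[0.4,[2,1,35],0],[0.4,[2,1,70],0],[0.4,[2,1,95],0],[0.4,[2,1,115],0],[0.4,[2,1,130],0],[0.4,[2,1,143],0],[0.4,[2,1,153],0],[0.4,[2,1,158],0],[0.4,[2,1,158],0],[0.2,[2,1,158],0],[0.1,[2,1,158],0],[0.0,[2,1,158],0],[0.0,[2,1,158],0],[0.0,[2,1,158],0],[0.0,[2,1,158],0],[0.0,[2,1,158],0],[0.0,[2,1,158],0]]' 60
```

```text
clock: 2.65
tool_pos: [0.4717, -0.404, 0.0513]
orientation: [0.0, 1.0, -0.0, 0.0]
force: [-0.7, 1.6, 5.8]
finger_gap: 0.007
```

```bash
python3 - <<'E'
from h import *
im=camera("wrist");s=state();print(s["finger_gap"],s["force"],s["tool_pos"])
cv2.imwrite("pics/w2.png",im)
a=camera("scene");cv2.imwrite("pics/s2.png",cv2.resize(a[180:330,120:330],None,fx=3.5,fy=3.5))
E
```

```text
0.003933067224507515 [-0.74742129  1.62542559  5.98185051] [ 0.47168409 -0.40400762  0.05127631]
```

View pics/w2.png

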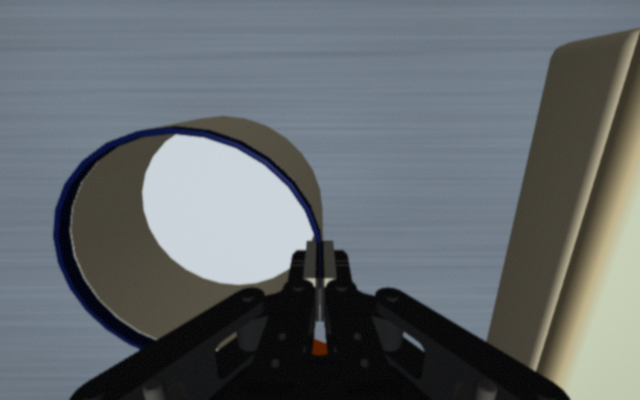

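View pics/s2.png

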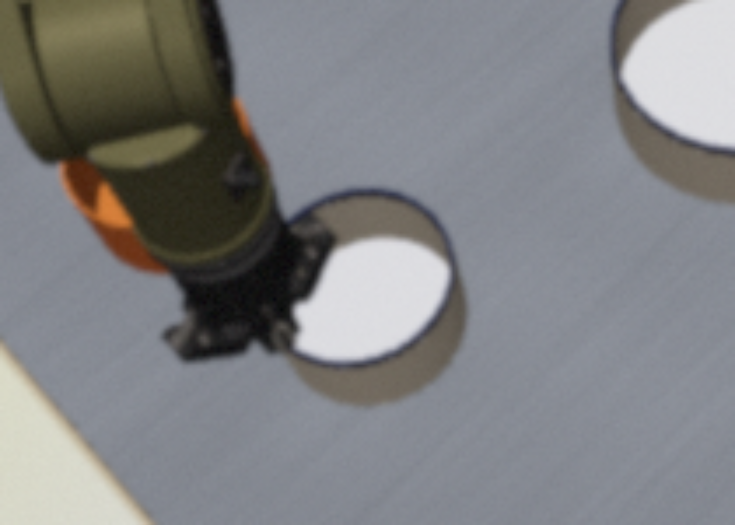

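In the wrist view the wall is between the pads at (319,240). I test it with a small lift.

```bash
python3 -m inch '[[0,[0,0,-5],0],[0,[0,0,-12],0],[0,[0,0,-20],0],[0,[0,0,-28],0],[0,[0,0,-35],0],[0,[0,0,-35],0],[0,[0,0,-35],0],[0,[0,0,-35],0]]' 90
python3 - <<'E'
from h import *
im=camera("wrist");s=state();print(s["finger_gap"],s["force"],s["torque"],s["tool_pos"])
cv2.imwrite("pics/w3.png",im)
E
```

```text
clock: 3.42
tool_pos: [0.4711, -0.4038, 0.0852]
orientation: [-0.0, 1.0, -0.0, -0.0]
force: [-0.7, -0.2, -2.3]
finger_gap: 0.004
0.005731911095015639 [ 0.48899569  0.37805256 -3.53104902] [-0.18140639 -0.03934592 -0.00398162] [ 0.47099635 -0.40373089  0.08493027]
```

View pics/w3.png

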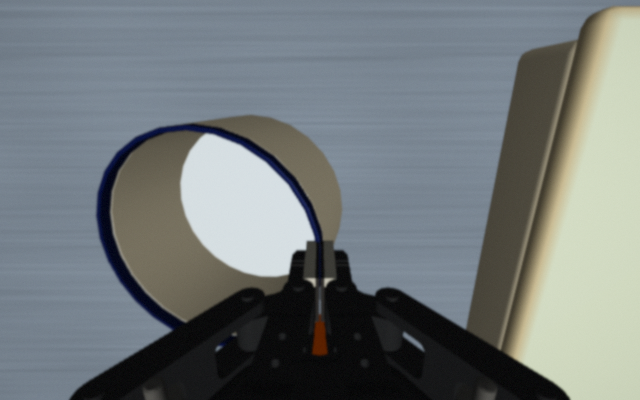

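Held, but the far rim has drooped (left edge moved from column 55 to 97). I'll estimate the tilt.

```bash
cat >> h.py <<'E'
def tiltfit(im,c,rad,tcp,hold=-1):
    # rim pixels vs. projected rim circle in 3D: unknown centre (3) and tilt (2)
    p=np.argwhere(blue(im))[:,::-1].astype(float)
    T=np.array(c["cam_to_world"]);K=np.array(c["K"]);R=T[:3,:3]
    t=np.linspace(0,2*np.pi,361)
    from scipy.spatial import cKDTree
    def circ(q,rr):
        Rt=cv2.Rodrigues(np.array([q[3],q[4],0.]))[0]
        X=(Rt@np.c_[rr*np.cos(t),rr*np.sin(t),0*t].T).T+q[:3]
        Y=(X-T[:3,3])@R@K.T
        return Y[:,:2]/Y[:,2:]
    q0=np.array([tcp[0],tcp[1]-hold*rad,tcp[2]+.031,0,0])
    prior=np.array([.004,.004,.004,.5,.5])
    def f(q):
        # centre constrained so that the rim passes by the pinch point
        Rt=cv2.Rodrigues(np.array([q[3],q[4],0.]))[0]
        pin=q[:3]+Rt@np.array([0,hold*rad,0])
        d=cKDTree(circ(q,rad)).query(p)[0]
        return np.r_[np.minimum(d,60)/4/np.sqrt(len(p))*10,(pin-np.array([tcp[0],tcp[1],tcp[2]+.031]))/.004]
    best=min((least_squares(f,q0+np.array([0,0,0,a,b]),loss="soft_l1") for a in (-.3,-.15,0,.15,.3) for b in (0,)),key=lambda s:s.cost)
    return best.x,best.cost,len(p)
E
python3 - <<'E'
from h import *
s=state();c=calibration("wrist")
print(tiltfit(cv2.imread("pics/w3.png"),c,.0685,s["tool_pos"]))
E
```

```text
(array([ 0.47024752, -0.33713711,  0.09931416, -0.20871   , -0.00238373]), np.float64(9.33633840492572), 2509)
```

Tilt is about 12° (far side low). That still fits inside the large pot (about 154 mm footprint against 204), and it should level as it touches the floor. I lift at 120 N and re-measure.

```bash
python3 -m inch '[[0,[0,0,-5],0],[0,[0,0,-15],0],[0,[0,0,-30],0],[0,[0,0,-48],0],[0,[0,0,-66],0],[0,[0,0,-84],0],[0,[0,0,-100],0],[0,[0,0,-115],0],[0,[0,0,-125],0],[0,[0,0,-130],0],[0,[0,0,-130],0],[0,[0,0,-130],0],[0,[0,0,-130],0]]' 120
python3 - <<'E'
from h import *
c=calibration("wrist");im=camera("wrist");s=state();print(s["finger_gap"],s["force"],s["torque"],s["tool_pos"])
cv2.imwrite("pics/w4.png",im)
print(tiltfit(im,c,.0685,s["tool_pos"]))
E
```

```text
clock: 4.55
tool_pos: [0.4708, -0.4036, 0.2143]
orientation: [-0.001, 1.0, -0.0, -0.001]
force: [0.7, -0.8, -3.3]
finger_gap: 0.004
0.0076250787446568765 [-0.43293897 -0.05272594 -3.21954201] [-0.16152337  0.00459348  0.01245892] [ 0.47079051 -0.40359142  0.21419526]
(array([ 4.70076825e-01, -3.37081749e-01,  2.27671235e-01, -2.24400314e-01,
       -2.34941250e-04]), np.float64(485.2363800804328), 2552)
```

View pics/w4.png

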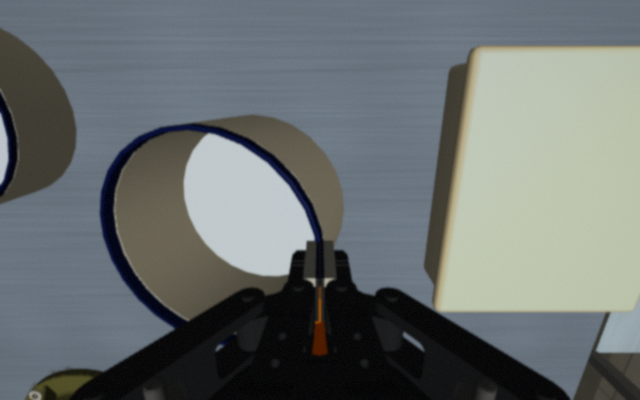

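Stable at about 13°. I carry it over the large pot, aiming for TCP (0.531, −0.065).

```bash
python3 -m inch '[[0,[2,-9,0],0],[0,[5,-26,0],0],[0,[9,-51,0],0],[0,[14,-81,0],0],[0,[20,-113,0],0],[0,[26,-145,0],0],[0,[32,-178,0],0],[0,[38,-211,0],0],[0,[44,-244,0],0],[0,[49,-275,0],0],[0,[53,-302,0],0],[0,[57,-323,0],0],[0,[59,-335,0],0],[0,[60,-339,0],0],[0,[60,-339,0],0],[0,[60,-339,0],0],[0,[60,-339,0],0]]'
python3 - <<'E'
from h import *
c=calibration("wrist");im=camera("wrist");s=state();print(s["finger_gap"],s["force"],s["torque"],s["tool_pos"])
cv2.imwrite("pics/w5.png",im)
a=camera("scene");cv2.imwrite("pics/s5.png",a)
E
```

```text
clock: 6.02
tool_pos: [0.531, -0.067, 0.2151]
orientation: [0.001, 1.0, -0.001, -0.0]
force: [0.0, -0.8, -2.7]
finger_gap: 0.003
0.006566021609890571 [-0.16812842 -0.39262432 -3.91326052] [-0.13120789  0.04113927  0.04755158] [ 0.53106106 -0.0668188   0.215123  ]
```

View pics/w5.png

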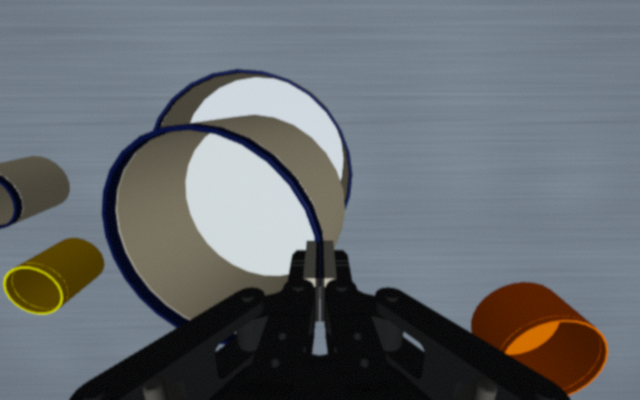

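View pics/s5.png

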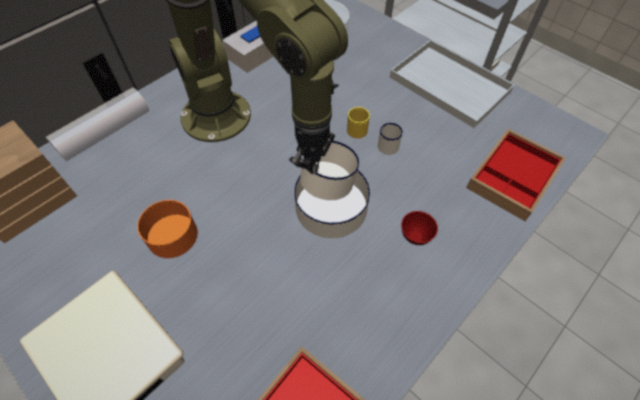

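The medium pot hangs over the large one; the large rim arc is visible from (157,130) through (240,70) to (350,170). I fit that arc.

```bash
python3 - <<'E'
from h import *
c=calibration("wrist")
im=cv2.imread("pics/w5.png")
m=im.copy();pts=np.array([(140,125),(215,118),(290,150),(322,210),(322,400),(0,400),(0,0),(140,0)],int)
cv2.fillPoly(m,[pts[:6]],(128,128,128)); cv2.rectangle(m,(0,0),(145,400),(128,128,128),-1)
print(fit("wrist",m,None,.1035,.085,c,(.530,.004)))
t=camera("top");print(fit("top",t,None,.1035,.085,None,(.530,.004)))
E
```

```text
(array([0.53125376, 0.00504585]), np.int64(897), np.float64(0.0009005091314045389))
(array([0.53086911, 0.00337778]), np.int64(70), np.float64(0.0025219693570704277))
```

Large-pot centre is (0.531, 0.0047); I shift 3 mm and go down, slowly from just above contact (expected at TCP z ≈ 0.083).

```bash
python3 -m inch '[[0,[0,-3,8],0],[0,[0,-3,24],0],[0,[0,-3,44],0],[0,[0,-3,64],0],[0,[0,-3,82],0],[0,[0,-3,97],0],[0,[0,-3,108],0],[0,[0,-3,115],0],[0,[0,-3,119],0],[0,[0,-3,123],0],[0,[0,-3,127],0],[0,[0,-3,131],0],[0,[0,-3,135],0],[0,[0,-3,138],0],[0,[0,-3,141],0],[0,[0,-3,141],0]]'
python3 - <<'E'
from h import *
c=calibration("wrist");im=camera("wrist");s=state();print(s["finger_gap"],s["force"],s["torque"],s["tool_pos"])
cv2.imwrite("pics/w6.png",im)
E
```

```text
clock: 7.5
tool_pos: [0.5312, -0.0619, 0.0739]
orientation: [-0.0, 1.0, -0.0, -0.0]
force: [0.7, -0.1, -2.7]
finger_gap: 0.007
0.004093968330988307 [-0.22031181  0.20073605 -2.45175591] [-0.10432631 -0.03388719  0.03023565] [ 0.53129744 -0.0618275   0.07410924]
```

View pics/w6.png

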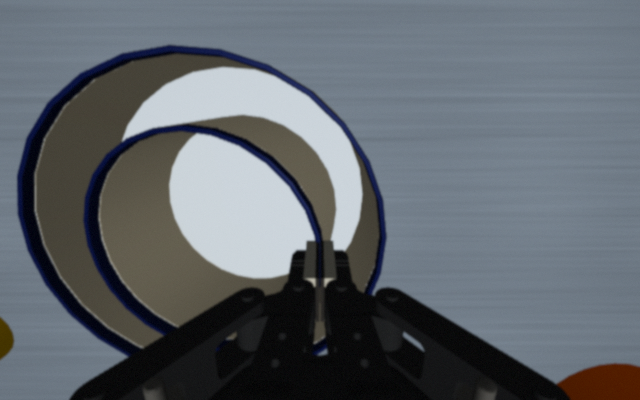

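The pot is inside and starting to level (its left rim moved from column 102 to 87). I keep lowering gently.

```bash
python3 -m inch '[[0,[0,0,3],0],[0,[0,0,6],0],[0,[0,0,9],0],[0,[0,0,12],0],[0,[0,0,14],0],[0,[0,0,16],0],[0,[0,0,16],0],[0,[0,0,16],0]]'
python3 - <<'E'
from h import *
c=calibration("wrist");im=camera("wrist");s=state();print(s["finger_gap"],s["force"],s["torque"],s["tool_pos"])
cv2.imwrite("pics/w7.png",im)
E
```

```text
clock: 8.22
tool_pos: [0.5313, -0.0617, 0.0582]
orientation: [-0.0, 1.0, -0.0, -0.0]
force: [0.2, 0.3, -0.6]
finger_gap: 0.006
0.004123971999046853 [-0.17913968 -0.3656827  -2.60892865] [-0.0514719  -0.06516443  0.02590422] [ 0.53138489 -0.06169388  0.05829466]
```

View pics/w7.png

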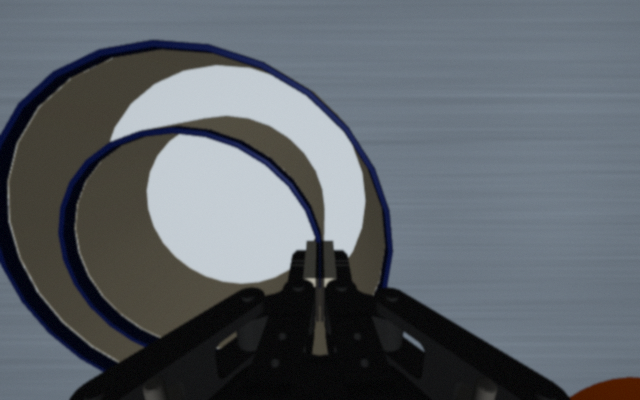

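```bash
python3 -m inch '[[0,[0,0,1],0],[0,[0,0,2],0],[0,[0,0,3],0],[0,[0,0,3],0],[0,[0,0,3],0]]'
python3 - <<'E'
from h import *
im=camera("wrist");s=state();print(s["force"],s["torque"],s["tool_pos"])
cv2.imwrite("pics/w8.png",im)
m=blue(im)[180:260,40:140];print(np.where(m.any(0))[0][0]+40)
m=blue(cv2.imread("pics/w2.png"))[180:260,40:140];print(np.where(m.any(0))[0][0]+40)
m=blue(cv2.imread("pics/w7.png"))[180:260,40:140];print(np.where(m.any(0))[0][0]+40)
E
```

```text
clock: 8.68
tool_pos: [0.5314, -0.062, 0.0553]
orientation: [0.0, 1.0, -0.0, 0.0]
force: [0.7, -1.8, 0.6]
finger_gap: 0.007
[-0.14046209 -1.93103115 -0.3396034 ] [-0.26901584 -0.01227705 -0.03014682] [ 0.53140376 -0.06194064  0.05531216]
54
53
59
```

Rim level matches the flat reference (column 54 against 53). I open slightly and withdraw straight up.

```bash
python3 -m inch '[[0.08,[0,0,0],0],[0.15,[0,0,0],0],[0.2,[0,0,0],0],[0.2,[0,0,0],0],[0.2,[0,0,0],0],[0.2,[0,0,-5],0],[0.2,[0,0,-15],0],[0.2,[0,0,-30],0],[0.2,[0,0,-50],0],[0.3,[0,0,-75],0],[0.4,[0,0,-105],0],[0.4,[0,0,-135],0],[0.4,[0,0,-155],0],[0.4,[0,0,-160],0],[0.4,[0,0,-160],0]]'
python3 - <<'E'
from h import *
c=calibration("wrist");im=camera("wrist");s=state();print(s["force"],s["torque"],s["tool_pos"],s["finger_gap"])
cv2.imwrite("pics/w9.png",im)
print(fit("wrist",im,None,.1035,.085,c,(.531,.0047)),fit("wrist",im,None,.0685,.084,c,(.531,.005)))
print(fit("wrist",im,None,.0335,.075,c,(.5045,.299)))
E
```

```text
clock: 9.98
tool_pos: [0.5323, -0.0618, 0.2177]
orientation: [0.0, 1.0, -0.0, 0.002]
force: [0.3, -0.2, -0.3]
finger_gap: 0.402
[-0.52979938 -0.51772925 -0.87689697] [ 0.01578109  0.01648117 -0.05321377] [ 0.53141449 -0.06189589  0.21597098] 0.39750213644463284
(array([0.53186903, 0.00401255]), np.int64(1747), np.float64(0.0014300844156987656)) (array([0.53139835, 0.00536979]), np.int64(872), np.float64(0.0011577445635323222))
(array([0.50624474, 0.29879731]), np.int64(187), np.float64(0.0008469435866338635))
```

View pics/w9.png

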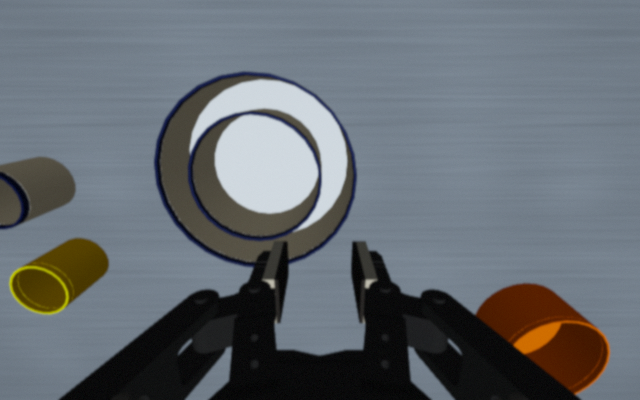

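Medium is centred: large at (0.532, 0.004), medium at (0.531, 0.005). Next, above the small pot's −y wall at (0.5055, 0.2655).

```bash
python3 -m inch '[[0.4,[-1,-12,0],0],[0.4,[-3,-38,0],0],[0.4,[-6,-72,0],0],[0.4,[-9,-108,0],0],[0.4,[-12,-144,0],0],[0.4,[-15,-180,0],0],[0.4,[-18,-216,0],0],[0.4,[-20,-252,0],0],[0.4,[-23,-286,0],0],[0.4,[-25,-312,0],0],[0.4,[-26,-327,0],0],[0.4,[-26,-327,0],0],[0.4,[-26,-327,0],0],[0.4,[-26,-327,0],0]]' 80
python3 - <<'E'
from h import *
c=calibration("wrist");im=camera("wrist");s=state();print(s["tool_pos"],s["finger_gap"])
cv2.imwrite("pics/w10.png",im)
print(fit("wrist",im,None,.0335,.075,c,(.5045,.299)))
E
```

```text
clock: 11.2
tool_pos: [0.5049, 0.2641, 0.2142]
orientation: [0.001, 1.0, -0.0, -0.001]
force: [-0.1, -0.5, -0.7]
finger_gap: 0.402
[0.50525779 0.26368763 0.21449198] 0.3992222920794039
(array([0.50648102, 0.30022098]), np.int64(477), np.float64(0.0008719707426951233))
```

View pics/w10.png

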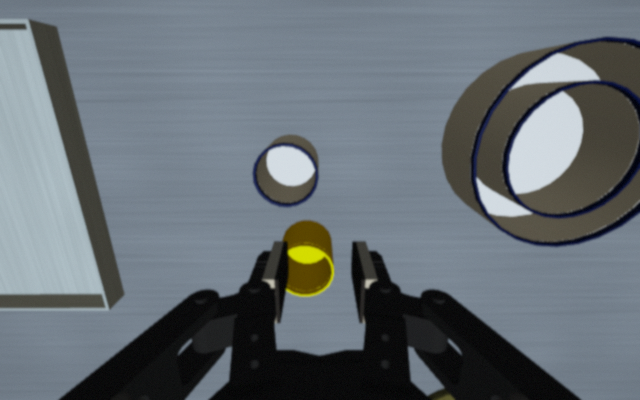

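```bash
python3 -m inch '[[0.4,[1,-3,35],0],[0.4,[1,-3,70],0],[0.4,[1,-3,100],0],[0.4,[1,-3,122],0],[0.4,[1,-3,140],0],[0.4,[1,-3,154],0],[0.4,[1,-3,164],0],[0.4,[1,-3,170],0],[0.4,[1,-3,170],0],[0.2,[1,-3,170],0],[0.1,[1,-3,170],0],[0.0,[1,-3,170],0],[0.0,[1,-3,170],0],[0.0,[1,-3,170],0],[0.0,[1,-3,170],0],[0.0,[1,-3,170],0],[0.0,[1,-3,170],0]]' 80
python3 - <<'E'
from h import *
c=calibration("wrist");im=camera("wrist");s=state();print(s["tool_pos"],s["force"],s["finger_gap"])
cv2.imwrite("pics/w11.png",im)
E
python3 -m inch '[[0,[0,0,-5],0],[0,[0,0,-12],0],[0,[0,0,-20],0],[0,[0,0,-28],0],[0,[0,0,-35],0],[0,[0,0,-35],0],[0,[0,0,-35],0],[0,[0,0,-35],0]]' 110
python3 - <<'E'
from h import *
c=calibration("wrist");im=camera("wrist");s=state();print(s["tool_pos"],s["force"],s["torque"])
cv2.imwrite("pics/w12.png",np.hstack([cv2.resize(cv2.imread("pics/w11.png"),(400,250)),cv2.resize(im,(400,250))]))
p=tiltfit(im,c,.0335,s["tool_pos"]);print(p)
E
```

```text
clock: 12.67
tool_pos: [0.507, 0.2686, 0.0462]
orientation: [-0.0, 1.0, -0.0, 0.001]
force: [-0.6, 0.0, 6.2]
finger_gap: 0.011
[0.5069454  0.26862616 0.04615288] [ 0.13497511 -0.55302281  6.01704274] 0.013407191820700649
clock: 13.38
tool_pos: [0.5063, 0.2679, 0.0802]
orientation: [0.0, 1.0, -0.0, -0.0]
force: [0.0, 0.2, -2.4]
finger_gap: 0.01
[0.50621514 0.26792907 0.08000588] [-0.52333655  0.22439518 -1.20421305] [-0.04250387  0.03102038  0.01531787]
(array([ 0.50651468,  0.3009686 ,  0.1084599 , -0.04134144,  0.02784954]), np.float64(2442.129765448577), 2358)
```

View pics/w12.png

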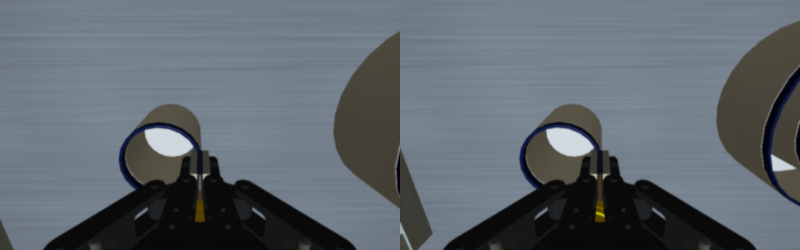

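The small pot lifted level (the view is nearly the same before and after). I raise it, then carry it over the nest.

```bash
python3 -m inch '[[0,[0,0,-8],0],[0,[0,0,-26],0],[0,[0,0,-50],0],[0,[0,0,-76],0],[0,[0,0,-100],0],[0,[0,0,-117],0],[0,[2,15,-122],0],[0,[4,42,-122],0],[0,[7,74,-122],0],[0,[10,108,-122],0],[0,[13,142,-122],0],[0,[16,176,-122],0],[0,[19,210,-122],0],[0,[21,242,-122],0],[0,[23,270,-122],0],[0,[25,289,-122],0],[0,[25,296,-122],0],[0,[25,296,-122],0],[0,[25,296,-122],0],[0,[25,296,-122],0]]'
python3 - <<'E'
from h import *
c=calibration("wrist");im=camera("wrist");s=state();print(s["tool_pos"],s["force"],s["torque"])
cv2.imwrite("pics/w13.png",im)
m=im.copy();cv2.rectangle(m,(180,110),(400,400),(128,128,128),-1)
print(fit("wrist",im,None,.1035,.085,c,(.5315,.0045)),fit("wrist",im,None,.0685,.084,c,(.5315,.005)))
z=s["tool_pos"][2]+.029
print(fit("wrist",im,None,.0335,z,c,s["tool_pos"][:2]+[0,.0335]))
E
```

```text
clock: 15.1
tool_pos: [0.5313, -0.0257, 0.2024]
orientation: [-0.001, 1.0, 0.001, 0.0]
force: [-0.5, 0.1, -1.0]
finger_gap: 0.013
[ 0.53130989 -0.02572957  0.20240656] [-0.43584885  0.58289679 -0.82513381] [-0.02053276 -0.0239126  -0.01740919]
(array([0.53119932, 0.00466141]), np.int64(1695), np.float64(0.0014913121867719452)) (array([0.53088026, 0.00618159]), np.int64(724), np.float64(0.0016087345612402068))
(array([0.532022  , 0.00674565]), np.int64(1332), np.float64(0.0013063785278770571))
```

View pics/w13.png

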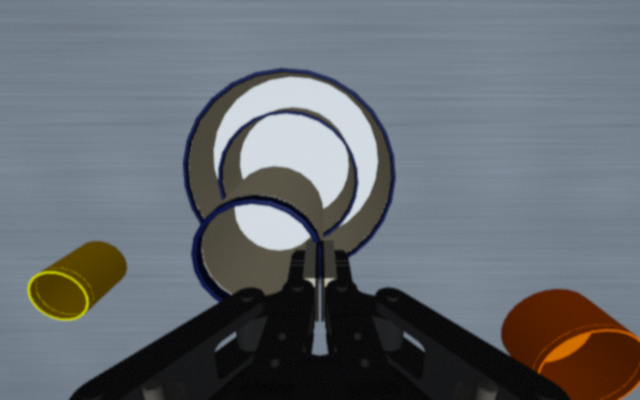

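Held pot at (0.532, 0.007) over the medium centre (0.531, 0.006). I lower it; touchdown is expected at TCP z ≈ 0.054.

```bash
python3 -m inch '[[0,[0,1,8],0],[0,[0,1,24],0],[0,[0,1,46],0],[0,[0,1,68],0],[0,[0,1,88],0],[0,[0,1,105],0],[0,[0,1,118],0],[0,[0,1,127],0],[0,[0,1,133],0],[0,[0,1,137],0],[0,[0,1,140],0],[0,[0,1,142],0],[0,[0,1,144],0],[0,[0,1,144],0],[0,[0,1,144],0]]'
python3 - <<'E'
from h import *
c=calibration("wrist");im=camera("wrist");s=state();print(s["tool_pos"],s["force"],s["torque"])
cv2.imwrite("pics/w14.png",im)
E
```

```text
clock: 16.4
tool_pos: [0.5316, -0.029, 0.0586]
orientation: [0.0, 1.0, -0.0, 0.0]
force: [-0.9, 0.5, -1.4]
finger_gap: 0.014
[ 0.53157308 -0.02893663  0.05862552] [ 1.06156953  0.88211434 -0.53969495] [-0.01413088  0.03227197 -0.02736628]
```

View pics/w14.png

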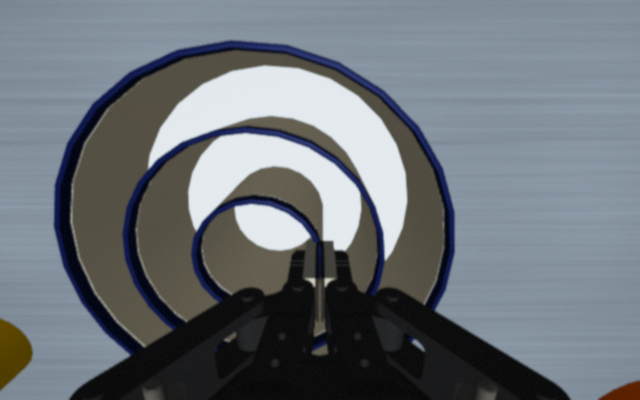

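The small pot is inside the medium one, well clear of its walls and not yet touching the floor. I ease it down 1 mm per row.

```bash
python3 -m inch '[[0,[0,0,1],0],[0,[0,0,2],0],[0,[0,0,3],0],[0,[0,0,3],0],[0,[0,0,3],0],[0,[0,0,3],0]]'; python3 -m inch '[[0,[0,0,1],0],[0,[0,0,1],0],[0,[0,0,1],0]]'
```

```text
clock: 16.95
tool_pos: [0.5314, -0.0289, 0.0553]
orientation: [-0.0, 1.0, -0.0, -0.0]
force: [-0.6, 0.5, -1.3]
finger_gap: 0.007
clock: 17.2
tool_pos: [0.5314, -0.029, 0.0544]
orientation: [0.0, 1.0, -0.0, 0.0]
force: [-0.4, -0.5, -0.3]
finger_gap: 0.011
```

```bash
python3 -m inch '[[0,[0,0,1],0],[0,[0,0,1],0],[0,[0,0,1],0]]'; python3 -m inch '[[0,[0,0,0.5],0],[0,[0,0,1],0],[0,[0,0,1],0],[0,[0,0,1],0]]'
```

```text
clock: 17.45
tool_pos: [0.5315, -0.0294, 0.0542]
orientation: [0.0, 1.0, -0.0, 0.0]
force: [-2.2, -2.2, 9.8]
finger_gap: 0.009
clock: 17.78
tool_pos: [0.5317, -0.0297, 0.0541]
orientation: [0.001, 1.0, -0.0, 0.001]
force: [-5.0, -2.3, 19.4]
finger_gap: 0.013
```

Seated, with the floor contact showing at 10–19 N. I relieve that, open and withdraw.

```bash
python3 -m inch '[[0,[0,0,-1],0],[0,[0,0,-2],0],[0.08,[0,0,-2],0],[0.15,[0,0,-2],0],[0.2,[0,0,-2],0],[0.2,[0,0,-2],0],[0.2,[0,0,-2],0],[0.2,[0,0,-7],0],[0.2,[0,0,-17],0],[0.2,[0,0,-32],0],[0.2,[0,0,-55],0],[0.2,[0,0,-85],0],[0.2,[0,0,-115],0],[0.2,[0,0,-140],0],[0.2,[0,0,-150],0],[0.2,[0,0,-150],0],[0.2,[0,0,-150],0]]'
python3 -m inch '[[0.2,[-5,10,-10],0],[0.2,[-15,40,-20],0],[0.2,[-25,75,-30],0],[0.2,[-30,110,-30],0],[0.2,[-30,145,-30],0],[0.2,[-30,170,-30],0],[0.2,[-30,180,-30],0],[0.2,[-30,180,-30],0],[0.2,[-30,180,-30],0]]'
python3 - <<'E'
from h import *
c=calibration("wrist");im=camera("wrist");s=state();print(s["tool_pos"],s["force"],s["torque"])
for r,h in ((.1035,.085),(.0685,.084),(.0335,.083)): print(fit("wrist",im,None,r,h,c,(.5315,.005)))
t=camera("top");a=camera("scene")
for r,h in ((.1035,.085),(.0685,.084),(.0335,.083)): print(fit("top",t,None,r,h,None,(.5315,.005)))
cv2.imwrite("pics/t15.png",t)
cv2.imwrite("pics/s15.png",np.hstack([cv2.resize(im,(400,250)),cv2.resize(a[100:300,240:480],(400,333))[:250]]))
E
```

```text
clock: 19.2
tool_pos: [0.5313, -0.029, 0.2025]
orientation: [0.0, 1.0, -0.0, 0.0]
force: [-0.6, 0.1, -0.7]
finger_gap: 0.2
clock: 19.95
tool_pos: [0.5008, -0.2079, 0.2309]
orientation: [-0.001, 1.0, -0.0, -0.001]
force: [0.1, 0.7, -0.3]
finger_gap: 0.203
[ 0.50119264 -0.20690521  0.2312729 ] [ 0.34656489  0.90635539 -0.64042498] [ 0.01098782 -0.0086803   0.0205485 ]
(array([0.53183108, 0.0034057 ]), np.int64(1774), np.float64(0.0012135773322798876))
(array([0.53093375, 0.00486603]), np.int64(1023), np.float64(0.0010680326078751563))
(array([0.53138867, 0.00251427]), np.int64(508), np.float64(0.0009241304744480861))
(array([0.5298133 , 0.00438171]), np.int64(135), np.float64(0.0010211928188265439))
(array([0.52834824, 0.00631115]), np.int64(40), np.float64(0.000807484709824276))
(array([0.52871573, 0.00336684]), np.int64(19), np.float64(0.0006784707834920192))
```

View pics/t15.png

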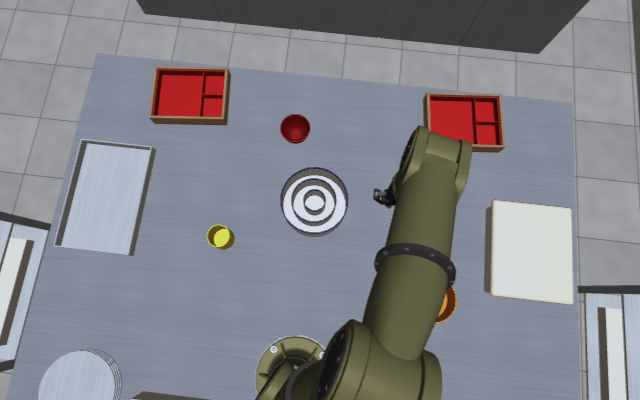

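View pics/s15.png

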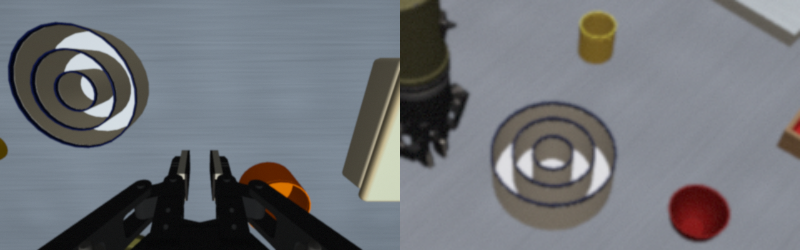

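All three pots are upright and concentric around (314,201) in the top image. The bowl is still at (295,128), and the yellow and orange ones are unmoved. The arm is clear, so I hand in.

```bash
python3 -c "
from rig import *
print(finish_job())"
```

```text
the job is handed in; nothing more can be done
None
```

The pots are nested on the counter: I set the medium one into the large one, then the small one into the medium one. I handed the job in at about 20 s on the clock.

- **Final position:** The wrist view puts the three rim centres within 3 mm of each other, near (0.531, 0.004), and all three stand upright. The top view agrees to about 3 mm.
- **Other objects:** The red bowl and the yellow look-alike are at their starting pixels. The orange one is partly behind the arm in the last top view, but the part in sight is in place. The gripper was empty and clear of everything.
- **Tilt while carrying:** The medium pot sagged about 13° in the grip. It levelled against the large pot's floor before I let go.
- **Firm touchdown:** Seating the small pot pressed down with up to about 19 N, more than it needed. I eased that off before opening the gripper.
- **Gripper reading:** The gap stayed near zero even with a wall held, so I judged the grasps from images and force instead.

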